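Zero a camping coffee grinder and set it four clicks open

TASK

The hand coffee grinder standing in its dock on the closet shelf has been cleaned and put back together, so its scale no longer shows where the burrs meet. Turn its adjustment ring clockwise, seen from above, until you just feel the burrs touch, without forcing them together; then back the ring off four clicks and let go. Leave the things lying around it where they are.

Things in the scene. Friction and masses are not known exactly. Their poses are not given: they have to be found in the camera images.
- grinder: Steel hand coffee grinder held fast in a screwed-down square pine dock (96 x 96 x 46 mm); neither moves. Origin: on its axis at shelf height, z up. Body 50 mm diameter with black rubber band, to 150 mm above the shelf; then the adjustment ring; above it the fixed hopper rim, 41 mm diameter, to 176 mm, with the 7 mm drive shaft in its middle, tip at 194 mm. The crank is off.
- ring: Dark knurled steel adjustment ring at the grinder's top, 54 mm diameter, straight side from 151 to 165 mm above the shelf. Origin on the axis, 150 mm above the shelf; z up, x to its pip. Clockwise from above (negative about z) closes the burrs. 24 clicks a turn, 15 degrees each; it rests on a click. Running torque, friction and clicks, under 0.1 N m.
- ring_pip (a point): Small raised brass pip on the ring's top bevel, 24.5 mm from the axis, 167 mm above the shelf; it turns with the ring. It shows how far the ring has turned, not where the burrs meet: the ring starts five to ten clicks open from contact, and after the cleaning the angle of contact is unknown.
- outer_burr_edge (a point): Edge of the outer burr inside, on the axis. It stands 0.05 mm per click above inner_burr_edge, level with it at contact: too fine for measured positions, but felt. The burrs meet at a click (click zero); beyond it torque rises 2.5 N m per rad, 0.3 N m half a click past. Over 0.4 N m they are being forced. Let go there, the ring springs back to click zero by itself.
- inner_burr_edge (a point): Edge of the inner burr inside the grinder, on its axis, about 100 mm above the shelf; the outer burr closes onto it. Hidden.
- crank: Grinder crank taken off and lying loose: flat steel bar 125 x 16 x 5 mm with a 28 mm round hub and a wooden knob 36 mm high. Origin: middle of the bar on the shelf.
- headlamp: White headlamp body without strap, loose, 86 x 52 x 40 mm high. Origin: centre of its underside.
- tent_peg: Loose steel tent peg, round bar 7 mm thick, 170 mm long, hooked at one end. Origin: near the middle of its length, on the shelf.
- carabiner: Loose carabiner lying flat, 103 x 61 mm, bar 11 mm thick. Origin: near its middle, on the shelf.
Things that resemble listed ones, but are neither listed nor needed, are in the scene too. There is more than one size of the grinder; the one meant has the size given above.

How it is judged (in metres and radians):
On the way, in this order (a step that is already met when the one before it is completed fails the run):
1. the ring has been turned clockwise until the burrs touch (outer burr at or just below its touching height) (z of outer_burr_edge in the frame of inner_burr_edge below -4e-06 m), for 0.05 s.
2. the ring has been backed off to the fourth click from burr contact (z of outer_burr_edge in the frame of inner_burr_edge between 0.00018 and 0.00022 m), for 0.2 s.
At the end, for the whole second after the job is handed in: The ring rests on the fourth click open from burr contact (within 0.4 click, i.e. the outer burr 0.18 to 0.22 mm above touching), is still and let go; crank, headlamp, tent peg and carabiner lie within 10 mm of where they were (all of step 2 and angular speed of ring below 0.05 rad/s and distance of each of crank, headlamp, tent_peg, carabiner from where it was at the start of the episode below 0.01 m).
It fails at once if the burrs were forced together (ring driven more than 0.24 rad past contact, about 0.6 N m) (z of outer_burr_edge in the frame of inner_burr_edge below -4.6e-05 m).
It fails at once if a thing lying around the grinder was moved by more than 10 mm (distance of any of crank, headlamp, tent_peg, carabiner from where it was at the start of the episode above 0.01 m).
It also fails if it takes over 64 s, if anything falls off the work surface, if the arm or the gripper's body presses on something with over 40 N, if the wrist force passes 120 N, or if a joint passes its speed limit or range.

ROBOT

A 6-joint arm with a two-finger parallel gripper is mounted at the origin on the work surface. World frame = base frame: x ahead of the robot, y to its left, z up, the work surface at z = 0. Lengths are in m, angles in degrees, forces in N, time in s.
With the tool pointing down it reaches from about 0.35 to 0.925 m from the base axis. Payload 6.4 kg.
Tool frame: the origin (TCP) lies at the centre of the arm's flange, where the gripper is bolted on; the fingertips stand 199 mm ahead of it and the grasp point (between the pads) lies 180 mm ahead of it; x points along the fingers, y is the direction in which the jaws open and shut, and the axes are right-handed (so a half turn about x gives the same grasp; the last joint's range is limited). The gripper opens to 94 mm and grips with 3 to 60 N. Pads are 16 mm wide; open, the fingers measure 119 mm over their backs; the gripper's body (75 mm by 177 mm) begins 78 mm behind the grasp point.
Start: joints at [61.816, 14.043, 89.255, -0, 76.702, -9.975], TCP at [0.203, 0.617, 0.405] pointing down, gripper open.
Joint ranges: [-179.41, 179.41], [-58.25, 129.5], [7.25, 145.43], [-54.29, 234.29], [11.92, 165.04], [-157.13, 157.13]. Speed limits (degrees/s): [147.25, 147.25, 180, 180, 180, 180].

INTERFACE

Orientations are given as [roll, pitch, yaw] about the fixed x, y, z axes, in that order (R = Rz(yaw) Ry(pitch) Rx(roll)).
In Python, from station import telemetry, cams, order gives the robot as it stands.
- The arm moves only by the tool play_rows, never from a script. Its argument "rows" is a list of rows, each an object with "fingers": the finger opening in mm, from 0 to 94; "translation": the shift along the tool's x, y, z in units of 40 mm (1.0 is 40 mm), a list of three; "turn": the turn, a rotation vector about the tool's x, y, z in degrees, a list of three. A call has 1 to 10 rows; each row shifts and turns the commanded pose from where the row before left it, along the tool's axes as they then stand; what a row does not reach is not made up. A row lasts 1/12 s, in which the tool goes at most 41.7 mm and 7.16 degrees, less where a joint would pass 70% of its speed; a pose out of reach is approached as far as the arm can. A call is refused whole if a number of a shift passes 1 or a number of a turn 7.16, either way. A call with a gripper value outside its range is refused whole. The fingers move at their own pace and stop on an object; "grip_force" is the grip in N (left out, the last holds). Time passes only in rows, so rows that do not move let the fingers close. It gives the time, the measured TCP pose, the force and the opening at its end, in the units of the state.
- telemetry.get_obs(): the state, without advancing time (a new reading comes with each control period).
- cams.read_camera(name): name is "scene" or "top" or "wrist"; returns (picture, depth): 384x512x3 uint8, red, green, blue; 384x512 float32, m along the optical axis (not along the pixel's ray), 0 where there is no reading.
- cams.calibration(name): a dict with "fx", "fy", "cx", "cy" (pixels), "rvec" (rotation vector, rad) and "tvec" (3), from world to camera coordinates, as OpenCV has them. Camera axes: x right, y down, z forward; pixel columns grow to the right and rows downward; lengths in m; the calibration is good to about 2 mm. A picture is of the moment at which its call begins: read the wrist's pose just before it. calibration takes no time and is no camera call; for the wrist camera it gives the pose at the moment of the call.
- order.close_job(): hands the job in, once; it reports no verdict.
The state is a dict: "time": time; "q": joint angles; "qvel": joint speeds; "joint_efforts": joint torques, N m; "position": TCP position; "tcp_rot": TCP orientation; "force": force on the tool from outside, world axes, zero at the start; "moment": the same for the moment, N m; "width": finger opening in m.
Only numpy, scipy, OpenCV 4.12 (cv2) and the standard library are available. Lean on these libraries where they do the work, as an engineer would, in place of code of your own. Each camera call takes 0.05 s, during which the arm holds its last target. There are 200 camera calls.

## Working session

There is one attempt and no reset: what is moved stays moved. The work goes in short steps, Python scripts to look and compute and a tool call to move; the robot and the scene stay as the last step left them, time stands still between calls to the robot, and variables do not carry over. Pictures are saved under pics/ and viewed, about 8 in all and at most 12, crops included, and the job is handed in when it is done.

Besides the shell and the picture viewer there is one more tool, called after "Call:" in YAML: its name, and indented under it one key for each argument. play_rows: Moves the arm, as the interface text tells. Its arguments: {"type":"object","properties":{"rows":{"type":"array"},"grip_force":{"type":"number"}},"required":["rows"]}

```bash
ls; mkdir -p pics
python3 - <<'E'
from station import telemetry,cams
import cv2,numpy as np
print(telemetry.get_obs())
ims=[]
for n in("scene","top"):
    im,d=cams.read_camera(n); np.savez(f"{n}0.npz",im=im,d=d); c=cams.calibration(n); print(n,c)
    cv2.imwrite(f"pics/{n}0.png",im[:,:,::-1])
E
```

```text
pics
{'time': 0.0, 'q': array([ 6.18177727e+01,  1.40826166e+01,  8.93227836e+01,  3.36276531e-04,
        7.67012678e+01, -9.97353727e+00]), 'qvel': array([ 0.03623278,  0.0536979 , -0.05154888, -0.03453703,  0.02828663,
        0.03380427]), 'joint_efforts': array([-1.94799577e-04, -4.15833342e+01, -3.14604056e+01,  6.84991060e-02,
        3.31970444e-02, -1.12988075e-04]), 'position': array([0.20298235, 0.61726281, 0.40358175]), 'tcp_rot': array([-100.14924355,   89.89333157, -118.35801126]), 'force': array([-0.38975925,  0.15066027,  0.74298696]), 'moment': array([-0.03473558,  0.02089811,  0.01758713]), 'width': 0.09378652023710997}
scene {'fx': 484.0121511590424, 'fy': 484.0121511590424, 'cx': 260.7271943132225, 'cy': 187.89371688299858, 'rvec': array([ 2.20966745,  1.360225  , -0.40729938]), 'tvec': array([-0.30573002, -0.29536809,  1.33596229])}
top {'fx': 406.1541527539139, 'fy': 406.1541527539139, 'cx': 259.4918075530999, 'cy': 190.34642018274562, 'rvec': array([ 2.17459237, -2.13214822,  0.2097649 ]), 'tvec': array([0.04246684, 0.54874603, 0.78281076])}
```

View pics/scene0.png

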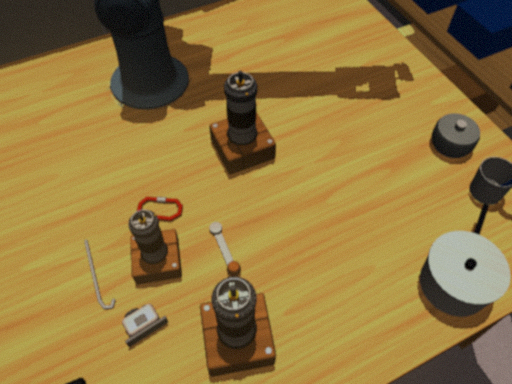

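View pics/top0.png

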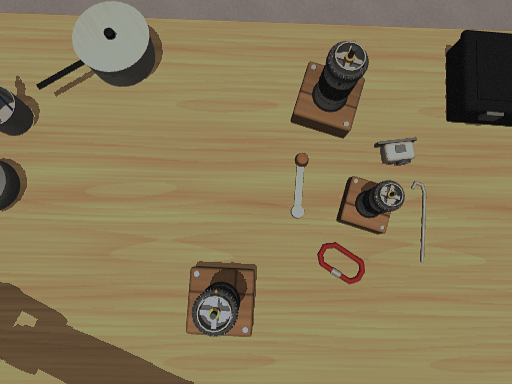

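Three grinders can be confused (top-view rim pixels): A (347,60), B (388,197), C (215,312). I'll measure the height and dock size of each, then check with a crop.

```bash
cat > h.py <<'E'
import numpy as np,cv2
from station import telemetry,cams
def cloud(d,c):
    R,_=cv2.Rodrigues(np.array(c["rvec"])); v,u=np.mgrid[:d.shape[0],:d.shape[1]]
    P=np.stack([(u-c["cx"])/c["fx"]*d,(v-c["cy"])/c["fy"]*d,d],-1)
    return (P-np.array(c["tvec"]))@R
E
python3 - <<'E'
from h import *
z=np.load("top0.npz");im,d=z["im"],z["d"];c=cams.calibration("top");P=cloud(d,c)
for n,(u,v) in dict(A=(347,60),B=(388,197),C=(215,312)).items():
    w=P[max(v-60,0):v+60,u-75:u+60].reshape(-1,3); p0=np.median(P[v-6:v+7,u-6:u+7].reshape(-1,3),0)
    near=w[np.hypot(*(w-p0)[:,:2].T)<.1]
    print(n,"rim mid",p0.round(3),"zmax",np.sort(near[:,2])[-5:].round(3))
    print(np.histogram(near[:,2],bins=np.arange(-.005,.34,.01))[0])
    zt=p0[2]
    t=near[(near[:,2]>zt-.05)]; print(t[:,:2].min(0).round(4),t[:,:2].max(0).round(4))
    dk=near[(near[:,2]>.02)&(near[:,2]<zt*.34)];r=cv2.minAreaRect((dk[:,:2]*1000).astype(np.float32));print("dock",r,np.median(dk[:,2]))
u,v=388,197
a=cv2.resize(im[137:257,310:450],None,fx=4,fy=4,interpolation=cv2.INTER_CUBIC)
cv2.imwrite("pics/cropB.png",a[:,:,::-1])
E
```

```text
A rim mid [ 0.746 -0.084  0.22 ] zmax [0.254 0.254 0.254 0.254 0.255]
[1026    3    5    9   21   36 1788   62   64   57   66   52   79   75
   79   84  116   94   87   61  199  284  618  260   17   38    0    0
    0    0    0    0    0    0]
[ 0.7131 -0.1242] [ 0.7852 -0.0524]
dock ((748.6734619140625, -88.00575256347656), (124.85305786132812, 124.44441223144531), 73.68001556396484) 0.060240615703518414
B rim mid [ 0.521 -0.166  0.168] zmax [0.195 0.196 0.196 0.196 0.196]
[3906  125   72   73  296 1036   39   38   34   36   32   52   50   61
   40  121  145  434   88   18    4    0    0    0    0    0    0    0
    0    0    0    0    0    0]
[ 0.4972 -0.197 ] [ 0.5519 -0.1419]
dock ((524.2430419921875, -168.63681030273438), (96.64384460449219, 96.10213470458984), 73.39249420166016) 0.04620591632321968
C rim mid [0.333 0.122 0.227] zmax [0.858 0.858 0.858 0.858 0.858]
[3166   10    8    9    8   25 2479   14    9    9    6    0   14   19
   12   17   31    2    0   20  459  173  794  275    6   35    0    0
    0    0    0    0    0    0]
[0.2947 0.0802] [0.4159 0.1605]
dock ((329.97308349609375, 124.79795837402344), (124.88330841064453, 124.8436508178711), 88.00672149658203) 0.06025867853376484
```

View pics/cropB.png

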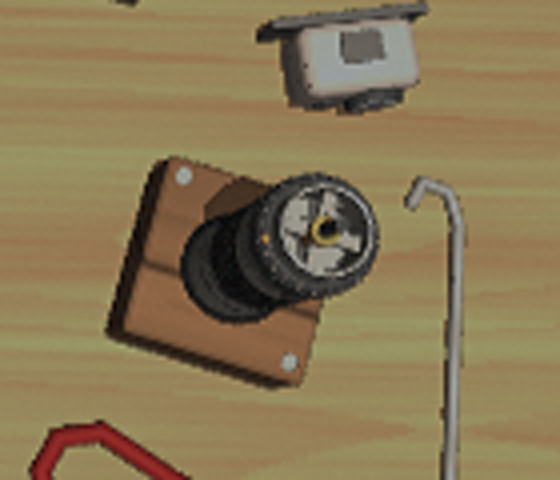

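Grinder B is the one meant: 96 mm dock, 194 mm shaft tip. A and C have 125 mm docks. The crop shows B's brass pip at crop (263,238), with the headlamp above it, the peg to its right and the carabiner below left. Next I work out the transit in tool axes.

```bash
cat >> h.py <<'E'
from scipy.spatial.transform import Rotation as Ro
G=np.array([.5245,-.1693])
def st(goal=None):
    o=telemetry.get_obs(); R=Ro.from_euler("xyz",o["tcp_rot"],degrees=True).as_matrix()
    print("t",round(o["time"],2),"pos",o["position"].round(4),"q",o["q"].round(2),"eff6",o["joint_efforts"][5].round(3),"F",o["force"].round(2),"M",o["moment"].round(3),"w",o["width"].round(4))
    print("yaw of jaws",np.degrees(np.arctan2(R[1,1],R[0,1])).round(2),"x",R[:,0].round(4))
    if goal is not None: print("tool delta (units of 40mm)",(R.T@(np.array(goal)-o["position"])/.04).round(3))
    return o,R
def pip(u,v,name="top",z=.167):
    c=cams.calibration(name);R,_=cv2.Rodrigues(np.array(c["rvec"]));C=-R.T@np.array(c["tvec"])
    r=R.T@np.array([(u-c["cx"])/c["fx"],(v-c["cy"])/c["fy"],1]);p=C+r*(z-C[2])/r[2];e=p[:2]-G
    return p,np.hypot(*e),np.degrees(np.arctan2(e[1],e[0]))
E
python3 - <<'E'
from h import *
st([*G,.52]); print(pip(310+263/4,137+238/4))
E
```

```text
Traceback (most recent call last):
  File "h.py", line 11, in st
    print("t",round(o["time"],2),"pos",o["position"].round(4),"q",o["q"].round(2),"eff6",o["joint_efforts"][5].round(3),"F",o["force"].round(2),"M",o["moment"].round(3),"w",o["width"].round(4))
                                                                                                                                                                             ^^^^^^^^^^^^^^^^
AttributeError: 'float' object has no attribute 'round'
```

```bash
sed -i 's/o\["width"\].round(4)/round(o["width"],4)/' h.py
python3 - <<'E'
from h import *
st([*G,.52]); print(pip(310+263/4,137+238/4))
E
```

```text
t 0.1 pos [0.203  0.6173 0.4037] q [61.82 14.08 89.32 -0.   76.7  -9.98] eff6 -0.0 F [ 0.69 -0.31  0.31] M [-0.034  0.124 -0.061] w 0.0941
yaw of jaws 71.79 x [-8.0e-04 -1.5e-03 -1.0e+00]
tool delta (units of 40mm) [ -2.884 -16.173  13.778]
(array([ 0.52149332, -0.14500668,  0.167     ]), np.float64(0.024478674357569275), np.float64(97.0553639840916))
```

Call:
play_rows:
  rows:
    - {"fingers": 94,"translation": [-1,0,0],"turn": [0,0,0]}
    - {"fingers": 94,"translation": [-1,0,0],"turn": [0,0,0]}
    - {"fingers": 94,"translation": [-0.88,0,0],"turn": [0,0,0]}
    - {"fingers": 94,"translation": [0,-0.74,0.63],"turn": [0,0,0]}
    - {"fingers": 94,"translation": [0,-0.74,0.63],"turn": [0,0,0]}
    - {"fingers": 94,"translation": [0,-0.74,0.63],"turn": [0,0,0]}
    - {"fingers": 94,"translation": [0,-0.74,0.63],"turn": [0,0,0]}
    - {"fingers": 94,"translation": [0,-0.74,0.63],"turn": [0,0,0]}
    - {"fingers": 94,"translation": [0,-0.74,0.63],"turn": [0,0,0]}
    - {"fingers": 94,"translation": [0,-0.74,0.63],"turn": [0,0,0]}

```text
time: 0.93
position: [0.306, 0.3638, 0.5193]
tcp_rot: [-114.5, 90.0, -132.6]
force: [2.0, -0.0, 0.2]
width: 0.0942
```

Call:
play_rows:
  rows:
    - {"fingers": 94,"translation": [0,-0.74,0.63],"turn": [0,0,0]}
    - {"fingers": 94,"translation": [0,-0.74,0.63],"turn": [0,0,0]}
    - {"fingers": 94,"translation": [0,-0.74,0.63],"turn": [0,0,0]}
    - {"fingers": 94,"translation": [0,-0.74,0.63],"turn": [0,0,0]}
    - {"fingers": 94,"translation": [0,-0.74,0.63],"turn": [0,0,0]}
    - {"fingers": 94,"translation": [0,-0.74,0.63],"turn": [0,0,0]}
    - {"fingers": 94,"translation": [0,-0.74,0.63],"turn": [0,0,0]}
    - {"fingers": 94,"translation": [0,-0.74,0.63],"turn": [0,0,0]}
    - {"fingers": 94,"translation": [0,-0.74,0.63],"turn": [0,0,0]}
    - {"fingers": 94,"translation": [0,-0.74,0.63],"turn": [0,0,0]}

```text
time: 1.77
position: [0.4529, 0.0036, 0.5196]
tcp_rot: [91.7, 90.0, 73.4]
force: [0.8, 0.4, 0.7]
width: 0.0936
```

```bash
python3 -c "
from h import *
st([*G,.46])"
```

```text
t 1.77 pos [0.4529 0.0036 0.5196] q [-1.3940e+01 -1.7940e+01  1.0857e+02  1.0000e-02  8.9370e+01 -8.5700e+01] eff6 0.696 F [0.77 0.43 0.74] M [-0.049 -0.004 -0.018] w 0.0936
yaw of jaws 71.76 x [ 0.e+00  1.e-04 -1.e+00]
tool delta (units of 40mm) [ 1.49  -3.546  3.052]
```

Call:
play_rows:
  rows:
    - {"fingers": 94,"translation": [0,-0.7,0.6],"turn": [0,0,0]}
    - {"fingers": 94,"translation": [0,-0.7,0.6],"turn": [0,0,0]}
    - {"fingers": 94,"translation": [0,0,0],"turn": [0,0,0]}
    - {"fingers": 94,"translation": [0,0,0],"turn": [0,0,0]}

```text
time: 2.1
position: [0.4812, -0.0641, 0.519]
tcp_rot: [171.1, 89.9, 152.7]
force: [-0.4, -0.3, 0.5]
width: 0.0936
```

```bash
python3 -c "
from h import *
st([*G,.46])"
```

```text
t 2.1 pos [ 0.4812 -0.0641  0.519 ] q [-2.1000e+01 -1.2980e+01  1.0464e+02  1.0000e-02  8.8450e+01 -9.2610e+01] eff6 -0.05 F [-0.38 -0.26  0.45] M [ 0.072  0.001 -0.03 ] w 0.0936
yaw of jaws 71.61 x [-1.8e-03  9.0e-04 -1.0e+00]
tool delta (units of 40mm) [ 1.471 -2.155  1.859]
```

Call:
play_rows:
  rows:
    - {"fingers": 94,"translation": [0.4,-0.72,0.62],"turn": [0,0,0]}
    - {"fingers": 94,"translation": [0.4,-0.72,0.62],"turn": [0,0,0]}
    - {"fingers": 94,"translation": [0.4,-0.72,0.62],"turn": [0,0,0]}
    - {"fingers": 94,"translation": [0,0,0],"turn": [0,0,0]}
    - {"fingers": 94,"translation": [0,0,0],"turn": [0,0,0]}

```text
time: 2.52
position: [0.5247, -0.1679, 0.47]
tcp_rot: [162.8, 89.8, 144.6]
force: [0.9, 0.2, 0.3]
width: 0.0945
```

```bash
python3 -c "
from h import *
st([*G,.345])
im,d=cams.read_camera('wrist');c=cams.calibration('wrist');np.savez('w1.npz',im=im,d=d);cv2.imwrite('pics/w1.png',im[:,:,::-1])
P=cloud(d,c).reshape(-1,3);k=d.ravel()>0
m=k&(np.hypot(*(P[:,:2]-G).T)<.06)
for a,b in((.156,.163),(.165,.172),(.174,.178),(.19,.2),(.04,.05)):
    q=P[m&(P[:,2]>a)&(P[:,2]<b)][:,:2]
    if len(q)>5: print(a,len(q),cv2.minEnclosingCircle((q*1000).astype(np.float32)),q.mean(0))
"
```

```text
t 2.52 pos [ 0.5247 -0.1679  0.47  ] q [-2.955e+01 -2.060e+00  9.980e+01  2.000e-02  8.249e+01 -1.013e+02] eff6 -0.038 F [0.92 0.16 0.33] M [ 0.002 -0.008  0.047] w 0.0945
yaw of jaws 71.75 x [-0.0033  0.0024 -1.    ]
tool delta (units of 40mm) [ 3.124 -0.037  0.018]
0.156 175 ((524.411376953125, -168.72496032714844), 27.412683486938477) [ 0.52103428 -0.16756907]
0.165 1358 ((526.041015625, -169.75100708007812), 27.639081954956055) [ 0.52302358 -0.16889644]
0.174 261 ((525.8727416992188, -169.41915893554688), 20.48632049560547) [ 0.52680292 -0.16896545]
0.19 67 ((525.738037109375, -169.67678833007812), 3.4489283561706543) [ 0.52517174 -0.16945417]
0.04 2718 ((524.5421752929688, -169.3887481689453), 59.9547119140625) [ 0.50876397 -0.16336904]
```

View pics/w1.png

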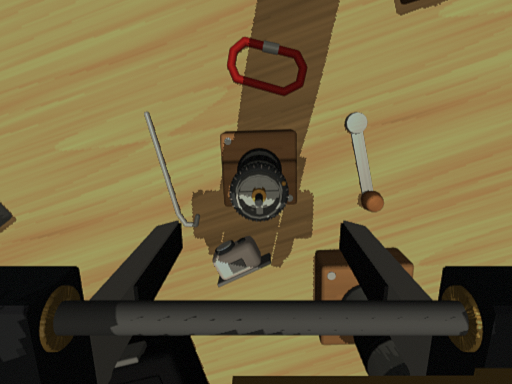

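The wrist view shows B's rim centred at (260,192) between the fingers, with the headlamp at (238,258), the peg at (170,170) and the carabiner at (267,67), all clear of them. The axis measures about (0.525, -0.1694). Descending.

Call:
play_rows:
  rows:
    - {"fingers": 94,"translation": [0.8,-0.04,0.02],"turn": [0,0,0]}
    - {"fingers": 94,"translation": [0.8,0,0],"turn": [0,0,0]}
    - {"fingers": 94,"translation": [0.8,0,0],"turn": [0,0,0]}
    - {"fingers": 94,"translation": [0.4,0,0],"turn": [0,0,0]}
    - {"fingers": 94,"translation": [0.37,0,0],"turn": [0,0,0]}
    - {"fingers": 94,"translation": [0,0,0],"turn": [0,0,0]}
    - {"fingers": 94,"translation": [0,0,0],"turn": [0,0,0]}
    - {"fingers": 94,"translation": [0,0,0],"turn": [0,0,0]}

```text
time: 3.23
position: [0.5253, -0.1689, 0.3472]
tcp_rot: [-10.2, 89.8, -28.3]
force: [-0.7, -0.8, -0.6]
width: 0.0942
```

```bash
python3 -c "
from h import *
st([.525,-.1694,.343])"
```

```text
t 3.23 pos [ 0.5253 -0.1689  0.3472] q [ -29.6     4.34  106.48    0.     68.99 -101.47] eff6 0.002 F [-0.68 -0.81 -0.64] M [ 0.047 -0.037  0.024] w 0.0942
yaw of jaws 71.87 x [ 0.0029 -0.0016 -1.    ]
tool delta (units of 40mm) [ 0.106 -0.014 -0.003]
```

Call:
play_rows:
  rows:
    - {"fingers": 94,"translation": [0.1,0,0],"turn": [0,0,0]}
    - {"fingers": 60,"translation": [0,0,0],"turn": [0,0,0]}
    - {"fingers": 60,"translation": [0,0,0],"turn": [0,0,0]}
    - {"fingers": 60,"translation": [0,0,0],"turn": [0,0,0]}
    - {"fingers": 60,"translation": [0,0,0],"turn": [0,0,0]}
    - {"fingers": 40,"translation": [0,0,0],"turn": [0,0,0]}
    - {"fingers": 40,"translation": [0,0,0],"turn": [0,0,0]}
    - {"fingers": 40,"translation": [0,0,0],"turn": [0,0,0]}
    - {"fingers": 40,"translation": [0,0,0],"turn": [0,0,0]}
    - {"fingers": 40,"translation": [0,0,0],"turn": [0,0,0]}
  grip_force: 25

```text
time: 4.07
position: [0.5249, -0.1697, 0.3411]
tcp_rot: [49.0, 90.0, 30.8]
force: [0.4, 0.7, -0.4]
width: 0.0534
```

```bash
python3 -c "
from h import *
st([.525,-.1694,.343])"
```

```text
t 4.07 pos [ 0.5249 -0.1697  0.3411] q [-2.9690e+01  4.7800e+00  1.0670e+02  1.0000e-02  6.8510e+01 -1.0149e+02] eff6 0.057 F [ 0.37  0.75 -0.42] M [ 0.036 -0.024  0.055] w 0.0534
yaw of jaws 71.8 x [ 1.e-04  1.e-04 -1.e+00]
tool delta (units of 40mm) [-0.048  0.007  0.   ]
```

Call:
play_rows:
  rows:
    - {"fingers": 40,"translation": [0,0,0],"turn": [5,0,0]}
    - {"fingers": 40,"translation": [0,0,0],"turn": [5,0,0]}
    - {"fingers": 40,"translation": [0,0,0],"turn": [5,0,0]}
    - {"fingers": 40,"translation": [0,0,0],"turn": [5,0,0]}
    - {"fingers": 40,"translation": [0,0,0],"turn": [0,0,0]}
    - {"fingers": 40,"translation": [0,0,0],"turn": [0,0,0]}
    - {"fingers": 40,"translation": [0,0,0],"turn": [0,0,0]}

```text
time: 4.65
position: [0.5249, -0.1696, 0.3411]
tcp_rot: [86.0, 90.0, 47.9]
force: [1.7, 0.6, 0.2]
width: 0.0536
```

```bash
python3 -c "
from h import *
st()
for i in range(8):
    cams.read_camera('top') if i<1 else None
o,R=st()
im,d=cams.read_camera('top');cv2.imwrite('pics/t2.png',cv2.resize(im[137:257,310:450],None,fx=4,fy=4,interpolation=cv2.INTER_CUBIC)[:,:,::-1]);st()"
```

```text
t 4.65 pos [ 0.5249 -0.1696  0.3411] q [-2.9690e+01  4.7800e+00  1.0671e+02  2.0000e-02  6.8510e+01 -8.1590e+01] eff6 -0.002 F [1.69 0.6  0.18] M [ 0.182 -0.115 -0.041] w 0.0536
yaw of jaws 51.89 x [ 3.e-04  3.e-04 -1.e+00]
t 4.7 pos [ 0.5249 -0.1696  0.3411] q [-2.9690e+01  4.7800e+00  1.0671e+02  2.0000e-02  6.8510e+01 -8.1570e+01] eff6 0.003 F [1.12 2.23 0.43] M [ 0.174 -0.168  0.015] w 0.0537
yaw of jaws 51.88 x [ 2.e-04  3.e-04 -1.e+00]
t 4.75 pos [ 0.5249 -0.1696  0.3411] q [-2.9690e+01  4.7800e+00  1.0671e+02  2.0000e-02  6.8510e+01 -8.1560e+01] eff6 0.002 F [0.73 2.8  0.74] M [ 0.256 -0.153 -0.001] w 0.0535
yaw of jaws 51.86 x [ 2.e-04  3.e-04 -1.e+00]
```

View pics/t2.png

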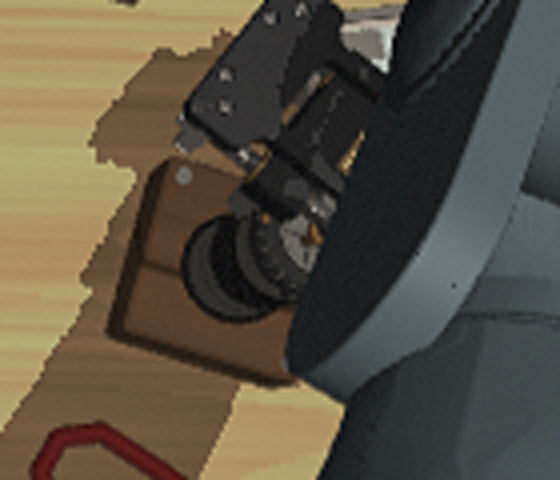

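Gripped at 53.5 mm. The pip has left its old spot at crop (263,238), so the ring turns with the jaws. Continuing to 60°, then on to 80° (5 clicks plus 5°).

Call:
play_rows:
  rows:
    - {"fingers": 40,"translation": [0,0,0],"turn": [5,0,0]}
    - {"fingers": 40,"translation": [0,0,0],"turn": [5,0,0]}
    - {"fingers": 40,"translation": [0,0,0],"turn": [5,0,0]}
    - {"fingers": 40,"translation": [0,0,0],"turn": [5,0,0]}
    - {"fingers": 40,"translation": [0,0,0],"turn": [5,0,0]}
    - {"fingers": 40,"translation": [0,0,0],"turn": [5,0,0]}
    - {"fingers": 40,"translation": [0,0,0],"turn": [5,0,0]}
    - {"fingers": 40,"translation": [0,0,0],"turn": [5,0,0]}
    - {"fingers": 40,"translation": [0,0,0],"turn": [0,0,0]}
    - {"fingers": 40,"translation": [0,0,0],"turn": [0,0,0]}

```text
time: 5.58
position: [0.525, -0.1695, 0.3411]
tcp_rot: [109.1, 89.9, 31.1]
force: [3.2, 2.7, -1.2]
width: 0.0532
```

```bash
cat >> h.py <<'E'
def feel(n=4):
    A=[];
    for i in range(n):
        o=telemetry.get_obs();A.append([*o["moment"],o["joint_efforts"][5],o["q"][5]]);cams.read_camera("top")
    print("t",round(o["time"],2),"F",o["force"].round(1),"pos",o["position"].round(4),"w",round(o["width"],4),"turned",round(np.mean(A,0)[4]+101.49,2));print("Mxyz,eff6",np.mean(A,0)[:4].round(3),"sd",np.std(A,0)[:4].round(3))
E
python3 -c "
from h import *
feel()"
```

```text
t 5.73 F [ 3.6  3.5 -1.8] pos [ 0.525  -0.1695  0.3411] w 0.0536 turned 59.87
Mxyz,eff6 [ 0.426 -0.501  0.075  0.09 ] sd [0.058 0.029 0.058 0.021]
```

Call:
play_rows:
  rows:
    - {"fingers": 40,"translation": [0,0,0],"turn": [5,0,0]}
    - {"fingers": 40,"translation": [0,0,0],"turn": [5,0,0]}
    - {"fingers": 40,"translation": [0,0,0],"turn": [4,0,0]}
    - {"fingers": 40,"translation": [0,0,0],"turn": [3,0,0]}
    - {"fingers": 40,"translation": [0,0,0],"turn": [3,0,0]}
    - {"fingers": 40,"translation": [0,0,0],"turn": [0,0,0]}
    - {"fingers": 40,"translation": [0,0,0],"turn": [0,0,0]}

```text
time: 6.37
position: [0.525, -0.1695, 0.3411]
tcp_rot: [121.5, 89.9, 23.3]
force: [5.2, 3.4, -2.3]
width: 0.0538
```

```bash
python3 -c "
from h import *
feel()"
```

```text
t 6.52 F [ 5.3  4.2 -1.8] pos [ 0.525  -0.1696  0.3411] w 0.0536 turned 79.96
Mxyz,eff6 [ 0.563 -0.691  0.014  0.017] sd [0.041 0.026 0.049 0.018]
```

Call:
play_rows:
  rows:
    - {"fingers": 40,"translation": [0,0,0],"turn": [2,0,0]}
    - {"fingers": 40,"translation": [0,0,0],"turn": [2,0,0]}
    - {"fingers": 40,"translation": [0,0,0],"turn": [2,0,0]}
    - {"fingers": 40,"translation": [0,0,0],"turn": [2,0,0]}
    - {"fingers": 40,"translation": [0,0,0],"turn": [0,0,0]}
    - {"fingers": 40,"translation": [0,0,0],"turn": [0,0,0]}

```text
time: 7.07
position: [0.5251, -0.1695, 0.3411]
tcp_rot: [124.7, 89.9, 18.5]
force: [4.4, 2.7, -0.7]
width: 0.0533
```

```bash
python3 -c "
from h import *
feel()"
```

```text
t 7.22 F [ 4.6  2.4 -1.9] pos [ 0.5251 -0.1696  0.3411] w 0.0533 turned 87.96
Mxyz,eff6 [ 0.458 -0.711 -0.02  -0.017] sd [0.03  0.023 0.031 0.008]
```

Call:
play_rows:
  rows:
    - {"fingers": 40,"translation": [0,0,0],"turn": [2,0,0]}
    - {"fingers": 40,"translation": [0,0,0],"turn": [2,0,0]}
    - {"fingers": 40,"translation": [0,0,0],"turn": [2,0,0]}
    - {"fingers": 40,"translation": [0,0,0],"turn": [1,0,0]}
    - {"fingers": 40,"translation": [0,0,0],"turn": [0,0,0]}
    - {"fingers": 40,"translation": [0,0,0],"turn": [0,0,0]}

```text
time: 7.77
position: [0.5251, -0.1696, 0.3411]
tcp_rot: [126.9, 89.9, 13.7]
force: [5.3, 2.4, -1.3]
width: 0.0532
```

```bash
python3 -c "
from h import *
feel()"
```

```text
t 7.92 F [ 4.1  1.7 -2.1] pos [ 0.5251 -0.1696  0.3411] w 0.0536 turned 94.97
Mxyz,eff6 [ 0.47  -0.709 -0.037 -0.05 ] sd [0.018 0.035 0.04  0.004]
```

Call:
play_rows:
  rows:
    - {"fingers": 40,"translation": [0,0,0],"turn": [2,0,0]}
    - {"fingers": 40,"translation": [0,0,0],"turn": [2,0,0]}
    - {"fingers": 40,"translation": [0,0,0],"turn": [2,0,0]}
    - {"fingers": 40,"translation": [0,0,0],"turn": [2,0,0]}
    - {"fingers": 40,"translation": [0,0,0],"turn": [0,0,0]}
    - {"fingers": 40,"translation": [0,0,0],"turn": [0,0,0]}

```text
time: 8.47
position: [0.5251, -0.1696, 0.3411]
tcp_rot: [129.7, 89.9, 8.5]
force: [4.4, 3.6, -2.1]
width: 0.0533
```

```bash
python3 -c "
from h import *
feel()"
```

```text
t 8.62 F [ 4.1  2.8 -0.5] pos [ 0.5251 -0.1696  0.3411] w 0.0535 turned 102.96
Mxyz,eff6 [ 0.476 -0.752 -0.017  0.004] sd [0.028 0.007 0.01  0.005]
```

Call:
play_rows:
  rows:
    - {"fingers": 40,"translation": [0,0,0],"turn": [2,0,0]}
    - {"fingers": 40,"translation": [0,0,0],"turn": [2,0,0]}
    - {"fingers": 40,"translation": [0,0,0],"turn": [2,0,0]}
    - {"fingers": 40,"translation": [0,0,0],"turn": [1,0,0]}
    - {"fingers": 40,"translation": [0,0,0],"turn": [0,0,0]}
    - {"fingers": 40,"translation": [0,0,0],"turn": [0,0,0]}

```text
time: 9.17
position: [0.5251, -0.1696, 0.3411]
tcp_rot: [137.8, 89.9, 9.6]
force: [4.1, 1.8, -2.3]
width: 0.0536
```

```bash
python3 -c "
from h import *
feel()"
```

```text
t 9.32 F [ 4.3  2.7 -2.3] pos [ 0.5251 -0.1696  0.3411] w 0.0533 turned 109.95
Mxyz,eff6 [ 0.49  -0.784  0.023  0.007] sd [0.003 0.046 0.017 0.004]
```

Call:
play_rows:
  rows:
    - {"fingers": 40,"translation": [0,0,0],"turn": [2,0,0]}
    - {"fingers": 40,"translation": [0,0,0],"turn": [2,0,0]}
    - {"fingers": 40,"translation": [0,0,0],"turn": [2,0,0]}
    - {"fingers": 40,"translation": [0,0,0],"turn": [2,0,0]}
    - {"fingers": 40,"translation": [0,0,0],"turn": [0,0,0]}
    - {"fingers": 40,"translation": [0,0,0],"turn": [0,0,0]}

```text
time: 9.87
position: [0.5251, -0.1696, 0.3411]
tcp_rot: [141.7, 89.9, 5.5]
force: [5.0, 2.4, -1.3]
width: 0.0536
```

```bash
python3 -c "
from h import *
feel()"
```

```text
t 10.02 F [ 5.4  2.4 -0.8] pos [ 0.5251 -0.1696  0.3411] w 0.0538 turned 117.96
Mxyz,eff6 [ 0.469 -0.806 -0.001  0.003] sd [0.031 0.028 0.031 0.006]
```

Call:
play_rows:
  rows:
    - {"fingers": 40,"translation": [0,0,0],"turn": [2,0,0]}
    - {"fingers": 40,"translation": [0,0,0],"turn": [2,0,0]}
    - {"fingers": 40,"translation": [0,0,0],"turn": [2,0,0]}
    - {"fingers": 40,"translation": [0,0,0],"turn": [1,0,0]}
    - {"fingers": 40,"translation": [0,0,0],"turn": [0,0,0]}
    - {"fingers": 40,"translation": [0,0,0],"turn": [0,0,0]}

```text
time: 10.57
position: [0.5252, -0.1696, 0.3411]
tcp_rot: [142.3, 89.9, -0.8]
force: [6.1, 3.1, -1.8]
width: 0.0536
```

```bash
python3 -c "
from h import *
feel()"
```

```text
t 10.72 F [ 5.8  2.4 -2.4] pos [ 0.5252 -0.1696  0.3411] w 0.0528 turned 124.92
Mxyz,eff6 [ 0.48  -0.855  0.264  0.267] sd [0.027 0.017 0.017 0.004]
```

Contact felt: torque jumped from about 0 to 0.27 N m at 125°, so click zero is at 120° (8 clicks). Backing off 65° to the 60° mark, the fourth click.

Call:
play_rows:
  rows:
    - {"fingers": 40,"translation": [0,0,0],"turn": [-5,0,0]}
    - {"fingers": 40,"translation": [0,0,0],"turn": [-5,0,0]}
    - {"fingers": 40,"translation": [0,0,0],"turn": [-5,0,0]}
    - {"fingers": 40,"translation": [0,0,0],"turn": [-5,0,0]}
    - {"fingers": 40,"translation": [0,0,0],"turn": [-5,0,0]}
    - {"fingers": 40,"translation": [0,0,0],"turn": [-5,0,0]}
    - {"fingers": 40,"translation": [0,0,0],"turn": [-5,0,0]}
    - {"fingers": 40,"translation": [0,0,0],"turn": [-5,0,0]}
    - {"fingers": 40,"translation": [0,0,0],"turn": [-5,0,0]}
    - {"fingers": 40,"translation": [0,0,0],"turn": [-5,0,0]}

```text
time: 11.6
position: [0.5251, -0.1695, 0.3411]
tcp_rot: [116.0, 89.9, 23.1]
force: [3.9, 3.5, -0.7]
width: 0.0532
```

Call:
play_rows:
  rows:
    - {"fingers": 40,"translation": [0,0,0],"turn": [-5,0,0]}
    - {"fingers": 40,"translation": [0,0,0],"turn": [-5,0,0]}
    - {"fingers": 40,"translation": [0,0,0],"turn": [-5,0,0]}
    - {"fingers": 40,"translation": [0,0,0],"turn": [0,0,0]}
    - {"fingers": 40,"translation": [0,0,0],"turn": [0,0,0]}
    - {"fingers": 40,"translation": [0,0,0],"turn": [0,0,0]}
    - {"fingers": 40,"translation": [0,0,0],"turn": [0,0,0]}
    - {"fingers": 40,"translation": [0,0,0],"turn": [0,0,0]}

```text
time: 12.27
position: [0.525, -0.1695, 0.3411]
tcp_rot: [106.6, 89.9, 28.3]
force: [3.3, 3.7, -0.8]
width: 0.0535
```

```bash
python3 -c "
from h import *
feel()"
```

```text
t 12.42 F [ 3.8  2.8 -0.5] pos [ 0.525  -0.1695  0.3411] w 0.0533 turned 60.07
Mxyz,eff6 [ 0.549 -0.658  0.015  0.036] sd [0.031 0.02  0.042 0.   ]
```

Released torque is small. Opening, rising and looking at the pip (expected near 97 − 60 = 37°).

Call:
play_rows:
  rows:
    - {"fingers": 60,"translation": [0,0,0],"turn": [0,0,0]}
    - {"fingers": 94,"translation": [0,0,0],"turn": [0,0,0]}
    - {"fingers": 94,"translation": [0,0,0],"turn": [0,0,0]}
    - {"fingers": 94,"translation": [0,0,0],"turn": [0,0,0]}
    - {"fingers": 94,"translation": [0,0,0],"turn": [0,0,0]}
    - {"fingers": 94,"translation": [0,0,0],"turn": [0,0,0]}
    - {"fingers": 94,"translation": [-0.5,0,0],"turn": [0,0,0]}
    - {"fingers": 94,"translation": [-1,0,0],"turn": [0,0,0]}
    - {"fingers": 94,"translation": [-1,0,0],"turn": [0,0,0]}
    - {"fingers": 94,"translation": [-1,0,0],"turn": [0,0,0]}

```text
time: 13.3
position: [0.5245, -0.1696, 0.4823]
tcp_rot: [-119.9, 89.9, 161.9]
force: [0.6, -1.1, 0.1]
width: 0.0942
```

Call:
play_rows:
  rows:
    - {"fingers": 94,"translation": [-1,0,0],"turn": [0,0,0]}
    - {"fingers": 94,"translation": [0,0,0],"turn": [0,0,0]}
    - {"fingers": 94,"translation": [0,0,0],"turn": [0,0,0]}
    - {"fingers": 94,"translation": [0,0,0],"turn": [0,0,0]}

```text
time: 13.63
position: [0.5247, -0.1697, 0.5202]
tcp_rot: [-121.3, 89.9, 160.5]
force: [-0.1, 0.0, -0.6]
width: 0.0942
```

```bash
python3 -c "
from h import *
st()
A=[]
for n in ('wrist','scene'):
    c=cams.calibration(n);im,d=cams.read_camera(n)
    R,_=cv2.Rodrigues(np.array(c['rvec']));K=np.array([[c['fx'],0,c['cx']],[0,c['fy'],c['cy']],[0,0,1]])
    for ang in (97,52,37,22):
        p=np.array([[.525+.0245*np.cos(np.radians(ang)),-.1694+.0245*np.sin(np.radians(ang)),.167]])
        print(n,ang,cv2.projectPoints(p,np.array(c['rvec']),np.array(c['tvec']),K,None)[0].ravel().round(1))
    u,v=cv2.projectPoints(np.array([[.525,-.1694,.167]]),np.array(c['rvec']),np.array(c['tvec']),K,None)[0].ravel().round().astype(int)
    print(u,v); A.append(cv2.resize(im[v-32:v+32,u-32:u+32],(384,384),interpolation=cv2.INTER_CUBIC))
cv2.imwrite('pics/chk.png',np.hstack(A)[:,:,::-1])"
```

```text
t 13.63 pos [ 0.5247 -0.1697  0.5202] q [-2.970e+01 -3.460e+00  9.601e+01 -1.000e-02  8.751e+01 -4.148e+01] eff6 0.001 F [-0.15  0.01 -0.65] M [-0.088  0.067 -0.038] w 0.0942
yaw of jaws 11.79 x [-1.e-03  4.e-04 -1.e+00]
wrist 97 [263.3 156. ]
wrist 52 [279.2 164.1]
wrist 37 [282.4 169.2]
wrist 22 [284.1 174.9]
261 179
scene 97 [155.  214.4]
scene 52 [155.8 223. ]
scene 37 [154.3 225.9]
scene 22 [152.  228.4]
143 221
```

View pics/chk.png

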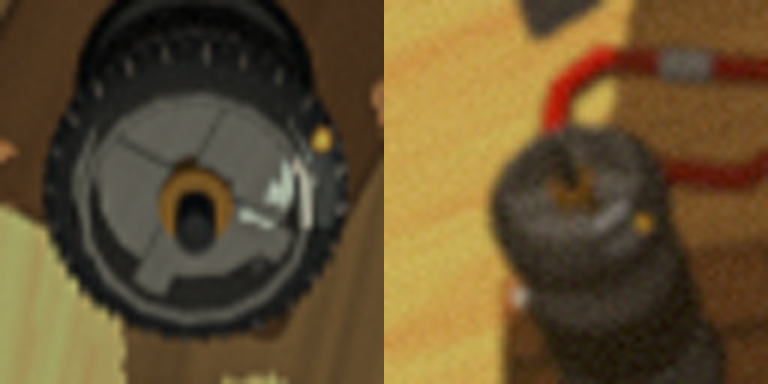

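The wrist view puts the pip at pixel (282.5,170.3) and the scene view at (154.3,226). Both match the 37° prediction of (282.4,169.2) and (154.3,225.9), so the ring followed the jaws without slip. Handing in.

```bash
python3 -c "
from station import order
print(order.close_job())"
```

```text
the job is handed in; nothing more can be done
None
```

The ring is set four clicks open from burr contact and let go, and the job was handed in at about 14 s on the robot's clock.

- **Choice of grinder:** I gripped the one with the 96 mm dock and 194 mm shaft tip. The other two have 125 mm docks.
- **Burr contact:** Turning clockwise, the torque stayed at or below 0.1 N m until it rose to 0.27 N m at 125°. That puts contact at 120°, eight clicks from the start, and is below the 0.4 N m forcing level.
- **Back-off:** I turned the ring back 65° to the 60° mark, then released it and raised the arm clear.
- **Last checks:** After release, the wrist and scene cameras both show the brass pip within about 2° of the predicted 37°, so there was no slip. The jaws turned freely to within 0.1° of the target before release.
- **Disagreements:** No check failed. A sideways force of up to about 7 N built up while turning, probably from a slightly off-centre grip.
- **Not measured:** I did not re-measure the crank, headlamp, tent peg and carabiner. The fingers stayed well above them throughout.

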